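# Drive the stuck die out of the pasta press

### The job

The brass die is stuck inside the steel barrel of the little pasta press: take the wooden pusher out of its block, feel for the bore with its tip, and drive the die down through the barrel until it drops into the steel tray underneath. Then draw the pusher out and stand it back in the hole of its block, fully down and upright. The barrel is carried on a light spring, so press gently and never squash that spring more than half-way, and do not disturb the other things on the worktop or drop the pusher.

Things in the scene. Friction and masses are not known exactly. Their poses are not given: they have to be found in the camera images.
- press: Fixed wooden stand of the pasta press, 130 x 170 mm (x, y); origin at the centre of its underside, z up. Two cheeks at y = +-67 mm carry a plate, upper face 90 mm up, with a 62 mm hole; in it stands an upright steel barrel, 44 mm outside diameter, from 62 to 122 mm up, with a 78 mm flange 104 to 108 mm up that rests on a coil spring
- barrel_seat (a point): Centre of the stand's hole at the height of the barrel's rim at rest. The barrel stands upright but with play: its axis always lies 5.5 to 7.5 mm off this point, in any direction (unmeasured, constant in the run). The bore is open at both ends, 20.8 mm in diameter, with a 45 degree lead-in 1.5 mm wide at its mouth; outside that the rim is flat. Axes as press
- bore_middle (a point): Point 30 mm below barrel_seat. The die, a brass plug 19 mm in diameter and 22 mm long, is in the bore, its upper end 16 to 24 mm below the rim (unmeasured). Three sprung strips in the wall, tapered at the top and full from 16 to 56 mm below the rim, grip it and let the pusher by. It slides down under about 5 to 13 N, much the same all the way
- bore_exit (a point): Point at the height of the barrel's lower end at rest, 60 mm below barrel_seat. The die drops out once the pusher's tip nears this height; 4 mm lower always clears it
- barrel (a joint): How far the barrel is pressed down on its spring, in m: 0 at rest, stop at 0.013. It starts to sink at about 2 N of downward push and then takes 2.5 N per mm (4 mm at 12 N); it springs back when released. More than half-way, 7 mm, is too much
- tray: Fixed open square steel tray in the stand right under the barrel, 108 x 108 mm, 30 mm high, wall 3 mm; origin at the centre of its underside, 10 mm above the underside of the stand. The die must end lying in it
- holder: Fixed dark wooden block, 80 x 80 x 50 mm, origin at the centre of its underside, z up. A round hole in the middle of its top, 22 mm in diameter and 40 mm deep (its floor 10 mm above the underside of the block), holds the pusher upright. It may stand left or right of the press
- pusher_handle (a point): Centre of the square handle of the wooden pusher, 30 x 30 mm across and 46 mm tall, with rounded edges: take it here from above. Axes: x and y square to the handle's flat sides, z along the pusher from tip to handle. The pusher is loose, about 0.1 kg and 141 mm long
- pusher_tip (a point): Centre of the flat lower end of the pusher, 118 mm below the handle's centre. The shaft is round, 18 mm in diameter and 95 mm long, with a 1.5 mm chamfer round the tip. Axes as the handle's
- pusher: The same pusher; origin at the tip, z along it towards the handle
- canister: White storage canister with a wooden lid, 87 mm wide, 100 mm tall; origin under its centre. Leave it alone
- lemon: Lemon, 71 x 53 x 51 mm, origin at its underside. Leave it alone
- spice_jar: Spice jar with a red cap, 45 mm wide, 106 mm tall; origin under its centre. Leave it alone
- tub: Small dairy tub, 72 mm wide, 71 mm tall; origin under its centre. Leave it alone
- mug: Green mug, 86 mm wide, 96 mm tall; origin at its underside. Leave it alone

How it is judged:
On the way, in this order (a step that is already met when the one before it is completed fails the run):
1. the pusher is drawn up out of its block (z of pusher_tip in the frame of holder above 0.06 m), for 0.1 s.
2. the pusher is driven down inside the barrel to near its lower end (z of pusher_tip in the frame of press below 0.082 m and horizontal distance between pusher_tip and barrel_seat below 0.012 m and angle between pusher's own z axis and vertical below 0.15 rad), for 0.05 s.
3. the die has dropped into the tray (z of die_c0 in the frame of tray between 0 and 0.028 m and horizontal distance between die_c0 and tray below 0.075 m), for 0.2 s.
At the end, for the whole second after the job is handed in: The die lies in the tray (its centre below the tray's rim and within 75 mm of the tray's centre); the pusher stands in the hole of its block, its tip within 4 mm of the hole's floor and 6 mm of its axis, tilted less than 0.15 rad, at rest; the barrel is back up on its spring (within 2 mm) (all of step 3 and horizontal distance between pusher_tip and holder below 0.006 m and z of pusher_tip in the frame of holder below 0.014 m and angle between pusher's own z axis and vertical below 0.15 rad and linear speed of pusher below 0.02 m/s and value of joint barrel below 0.002 m); the robot touches nothing.
It fails at once if the barrel is pressed more than 7 mm down on its spring (about 20 N) (value of joint barrel above 0.007 m).
It fails at once if the pusher is tipped over or dropped (angle between pusher's own z axis and vertical above 0.6 rad).
It fails at once if one of the other things is moved by more than 25 mm (distance of any of canister, lemon, spice_jar, tub, mug from where it was at the start of the episode above 0.025 m).
It also fails if it takes over 72 s, if anything falls off the work surface, if the arm or the gripper's body presses on something with over 40 N, if the wrist force passes 120 N, or if a joint passes its speed limit or range.

### The arm

A 6-joint arm with a two-finger parallel gripper is mounted at the origin on a cart in front of the work surface, level with it; the furniture and walls round the work are solid. World frame = base frame: x ahead of the robot, y to its left, z up, the work surface at z = 0. Lengths are in m, angles in rad, forces in N, time in s.
With the tool pointing down it reaches from about 0.4 to 0.825 m from the base axis. Payload 7 kg.
Tool frame: the origin (TCP) lies at the very end of the fingers, on their centre line; the grasp point (between the pads) lies 19 mm behind it; z points along the fingers, y is the line along which they close (so a half turn about z gives the same grasp; the last joint's range is limited). The gripper opens to 88 mm and grips with 3 to 60 N. Pads are 19 mm wide; open, the fingers measure 130 mm over their backs; the gripper's body (78 mm by 193 mm) begins 47 mm behind the grasp point.
Start: joints at [-1.042, 0.359, 0.012, 0, -1.224, -0.288], TCP at [0.161, -0.656, 0.227] pointing down, gripper open.
Joint ranges: [-3.07, 3.07], [-1.43, 2.12], [-1.02, 1.25], [-3.03, 1.67], [-3.05, -0], [-3.03, 3.03]. Speed limits (rad/s): [2.39, 2.39, 3.01, 3.14, 3.14, 3.14].

### API

Orientations are given as [roll, pitch, yaw] about the fixed x, y, z axes, in that order (R = Rz(yaw) Ry(pitch) Rx(roll)).
In Python, from station import arm gives the robot as it stands. The module is installed in compiled form; this text tells all that it offers.
- The arm moves only by the shell command python3 -m crank 'ROWS' [FORCE]. ROWS is JSON, a list of rows, each an object of numbers: "dx", "dy", "dz": the shift along the world's x, y, z in m; "twist": the turn about the world's z in degrees; "grip": the opening, from -1 (shut) to 1 (fully open). A call has exactly 5 rows; each row is the pose to reach, as a shift and turn from the pose commanded when the call began; what a row does not reach only later rows make up. A row lasts 1/12 s, in which the tool goes at most 41.7 mm and 7.16 degrees, less where a joint would pass 70% of its speed; a pose out of reach is approached as far as the arm can. A call with a gripper value outside its range is refused whole. The fingers move at their own pace and stop on an object; FORCE is the grip in N (left out, the last holds). Time passes only in rows, so rows that repeat a pose let the fingers close, or fill a call up. It gives the time, the measured TCP pose, the force, the opening and the grip force at its end, in the units of the state.
- arm.get_state(): the state, without advancing time (a new reading comes with each control period).
- arm.grab_frame(name): name is "scene" or "top" or "wrist"; returns the picture (480x640x3 uint8, red, green, blue); there is no depth.
- arm.get_calibration(name): a dict with "fx", "fy", "cx", "cy" (pixels), "k1" (the pictures are not rectified: a ray, as slopes to the right and down, at radius r is drawn at 1 + k1 r^2 times it, then the intrinsics apply), "cam_to_world" (4x4, takes a point from camera to world coordinates); the wrist camera has in their place "tool_from_camera" (4x4, takes a point from camera to tool coordinates, whose origin is the TCP and whose axes are the flange's). Camera axes: x right, y down, z forward; pixel columns grow to the right and rows downward; lengths in m; the calibration is good to about 2 mm. A picture is of the moment at which its call begins: read the wrist's pose just before it. get_calibration takes no time and is no camera call.
- arm.job_done(): hands the job in; it is judged then, once.
The state is a dict: "t": time; "q": joint angles; "qd": joint speeds; "joint_efforts": joint torques, N m; "eef_pos": TCP position; "ee_rot": TCP orientation; "force": force on the tool from outside, world axes, zero at the start; "moment": the same for the moment, N m; "width": finger opening in m; "gripper_force": force on a finger pad.
Only numpy, scipy, OpenCV 4.12 (cv2) and the standard library are available. Lean on these libraries where they do the work, as an engineer would, in place of code of your own. Each camera call takes 0.05 s, during which the arm holds its last target. There are 200 camera calls.

## Working session

There is one attempt and no reset: what is moved stays moved. The work goes in short steps, Python scripts to look and compute and a shell command to move; the robot and the scene stay as the last step left them, time stands still between calls to the robot, and variables do not carry over. Pictures are saved under pics/ and viewed, at most 10 in all, crops included, and the job is handed in when it is done.

```bash
mkdir -p pics; cat > h.py <<'E'
import numpy as np, cv2
from station import arm
from scipy.spatial.transform import Rotation as R
def snap(n):
    s=arm.get_state(); c=arm.get_calibration(n); f=arm.grab_frame(n)
    if n=="wrist":
        T=np.eye(4); T[:3,:3]=R.from_euler('xyz',s['ee_rot']).as_matrix(); T[:3,3]=s['eef_pos']
        c=dict(c); c['cam_to_world']=T@np.array(c['tool_from_camera'])
    return f,c
def ray(c,u,v):
    K=np.array([[c['fx'],0,c['cx']],[0,c['fy'],c['cy']],[0,0,1.]])
    p=cv2.undistortPoints(np.array([[[u,v]]],float),K,np.array([c['k1'],0,0,0.]))[0,0]
    M=np.array(c['cam_to_world']); d=M[:3,:3]@np.array([p[0],p[1],1]); return M[:3,3],d
def onz(c,u,v,z):
    o,d=ray(c,u,v); return o+d*(z-o[2])/d[2]
def proj(c,P):
    M=np.linalg.inv(np.array(c['cam_to_world'])); p=M[:3,:3]@np.array(P)+M[:3,3]
    x,y=p[:2]/p[2]; k=1+c['k1']*(x*x+y*y); return c['fx']*x*k+c['cx'],c['fy']*y*k+c['cy']
E
python3 - <<'E'
from h import *
s=arm.get_state(); print({k:np.round(v,3).tolist() for k,v in s.items()})
ims=[]
for n in("scene","top"):
    f,c=snap(n); cv2.imwrite(f'pics/{n}.png',f[:,:,::-1]); print(n,np.round(c['cam_to_world'],3).tolist(),c['fx'],c['k1'])
E
```

```text
{'t': 0.0, 'q': [-1.042, 0.359, 0.011, -0.0, -1.224, -0.288], 'qd': [0.001, 0.0, -0.001, 0.001, 0.001, 0.0], 'joint_efforts': [0.0, -58.272, 29.308, 6.998, 0.007, -0.0], 'eef_pos': [0.161, -0.655, 0.226], 'ee_rot': [3.14, -0.0, -2.901], 'force': [0.242, 0.084, 0.024], 'moment': [0.042, 0.025, -0.048], 'gripper_force': 0.0, 'width': 0.088}
scene [[-0.9, -0.361, 0.243, 0.287], [-0.435, 0.723, -0.536, 0.617], [0.017, -0.589, -0.808, 1.017], [0.0, 0.0, 0.0, 1.0]] 450.0122349201078 -0.002360230112781155
top [[-0.017, -0.949, 0.316, 0.026], [-1.0, 0.017, -0.003, 0.001], [-0.003, -0.316, -0.949, 1.642], [0.0, 0.0, 0.0, 1.0]] 577.3083193413155 -0.03738026390159888
```

View pics/top.png

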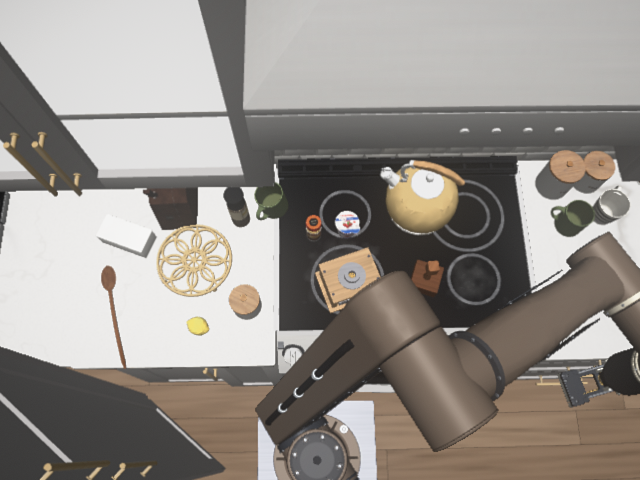

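View pics/scene.png

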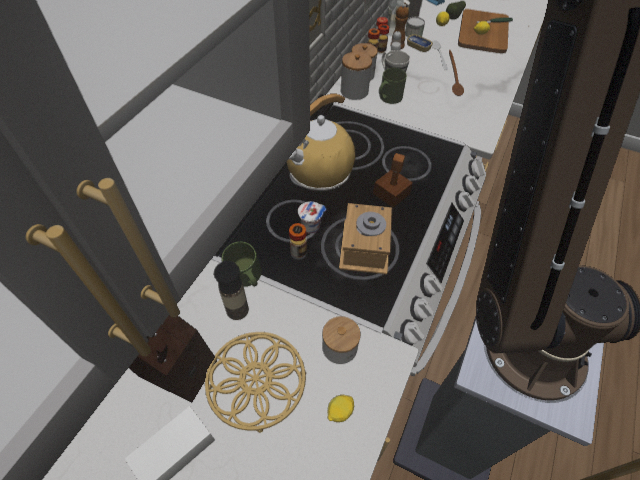

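The top view shows the press (barrel at ~350,275), the holder at ~428,276 with the handle top at ~432,267, and the spice jar (313,227), tub (347,222) and kettle (422,200) nearby. In the scene view the barrel is at ~371,221 and the handle at ~398,160. Next I enlarge both for detail.

```bash
python3 - <<'E'
import cv2,numpy as np
a=cv2.imread('pics/top.png')[245:305,310:450]; b=cv2.imread('pics/scene.png')[140:280,330:430]
a=cv2.resize(a,None,fx=5,fy=5,interpolation=cv2.INTER_CUBIC)
b=cv2.resize(b[:,:],None,fx=4,fy=4,interpolation=cv2.INTER_CUBIC)
cv2.imwrite('pics/a.png',a);cv2.imwrite('pics/b.png',b)
E
```

```text
(no output)
```

View pics/a.png

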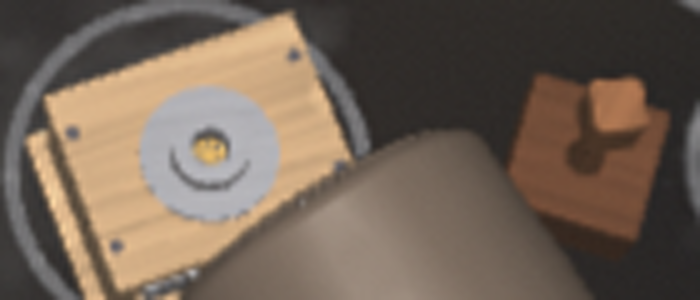

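View pics/b.png

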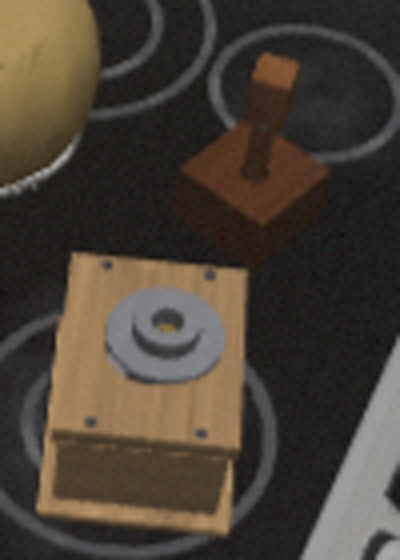

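The crops show the bore directly: at top px (352,274.6) and scene px (372,219.5). The handle top is at ~(434,264.8) in top and ~(399,158) in scene. Holder top corners are also readable.

```bash
python3 - <<'E'
from h import *
ct=arm.get_calibration('top'); cs=arm.get_calibration('scene')
A=lambda x,y:(310+x/5-.4,245+y/5-.4); B=lambda x,y:(330+x/4-.4,140+y/4-.4)
def two(p,q):
    o,d=ray(ct,*p);o2,d2=ray(cs,*q); t=np.linalg.lstsq(np.c_[d,-d2],o2-o,rcond=None)[0]
    a=o+d*t[0];b=o2+d2*t[1]; return np.round((a+b)/2,4),round(float(np.linalg.norm(a-b)),4)
print('bore',onz(ct,*A(210,146),.122),onz(cs,*B(168,318),.122),two(A(210,146),B(168,318)))
print('flange',onz(ct,*A(209,153),.107),onz(cs,*B(165,335),.107))
print('handletop',onz(ct,*A(619,99),.151),onz(cs,*B(278,69),.151),two(A(619,99),B(278,69)))
for n,c,P,z in(('holder t',ct,[A(538,75),A(668,112),A(632,238)],.05),('holder s',cs,[B(330,172),B(264,222),B(180,168)],.05),
 ('plate t',ct,[A(45,97),A(293,12)],.09),('plate s',cs,[B(73,253),B(247,269),B(240,450),B(53,432)],.09)):
    Q=[onz(c,*p,z)[:2] for p in P]; print(n,np.round(Q,4).tolist(),'angs',[round(float(np.degrees(np.arctan2(*(b-a)[::-1]))),1) for a,b in zip(Q,Q[1:])],[round(float(np.linalg.norm(b-a)),3) for a,b in zip(Q,Q[1:])],'mid',np.round((Q[0]+Q[2])/2,4) if len(Q)>2 else '')
print('shaft entry',onz(ct,*A(585,152),.05),onz(cs,*B(254,172),.05))
# handle sides: top face corners in scene
Q=[onz(cs,*B(*p),.151)[:2] for p in[(263,54),(299,66),(291,86),(253,77)]]
print(np.round(Q,4).tolist(),[round(float(np.degrees(np.arctan2(*(b-a)[::-1]))),1) for a,b in zip(Q,Q[1:])])
E
```

```text
bore [ 0.47816143 -0.10433604  0.122     ] [ 0.47927552 -0.10635609  0.122     ] (array([ 0.4781, -0.1043,  0.1243]), 0.0013)
flange [ 0.4785846  -0.10467068  0.107     ] [ 0.4788666  -0.10437149  0.107     ]
handletop [ 0.49200096 -0.32517614  0.151     ] [ 0.48884665 -0.32549698  0.151     ] (array([ 0.49  , -0.3247,  0.1524]), 0.003)
holder t [[0.539, -0.3014], [0.5151, -0.375], [0.4404, -0.3479]] angs [-107.9, 160.0] [0.077, 0.079] mid [ 0.4897 -0.3246]
holder s [[0.4397, -0.3486], [0.4662, -0.2794], [0.541, -0.3022]] angs [69.0, -16.9] [0.074, 0.078] mid [ 0.4904 -0.3254]
plate t [[0.5182, -0.0146], [0.5664, -0.1568]] angs [-71.3] [0.15] mid 
plate s [[0.5661, -0.1564], [0.4542, -0.1964], [0.4048, -0.0526], [0.5163, -0.0127]] angs [-160.3, 109.0, 19.7] [0.119, 0.152, 0.119] mid [ 0.4854 -0.1045]
shaft entry [ 0.49196353 -0.32504202  0.05      ] [ 0.4903049  -0.32314034  0.05      ]
[[0.5035, -0.3351], [0.4767, -0.335], [0.4749, -0.3135], [0.5016, -0.31]] [179.8, 94.8, 7.5]
```

```bash
python3 -m crank '[{"dx":0.02,"dy":0.02,"dz":0.02,"grip":1},{"dx":0.045,"dy":0.045,"dz":0.04,"grip":1},{"dx":0.07,"dy":0.07,"dz":0.055,"grip":1},{"dx":0.095,"dy":0.095,"dz":0.06,"twist":-2,"grip":1},{"dx":0.12,"dy":0.12,"dz":0.06,"twist":-4,"grip":1}]'
python3 -m crank '[{"dx":0.025,"dy":0.025,"twist":-1,"grip":1},{"dx":0.05,"dy":0.05,"twist":-2,"grip":1},{"dx":0.075,"dy":0.075,"twist":-3,"grip":1},{"dx":0.1,"dy":0.1,"twist":-4,"grip":1},{"dx":0.12,"dy":0.12,"twist":-5,"grip":1}]'
python3 -m crank '[{"dx":0.025,"dy":0.025,"grip":1},{"dx":0.05,"dy":0.05,"grip":1},{"dx":0.05,"dy":0.05,"grip":1},{"dx":0.05,"dy":0.05,"grip":1},{"dx":0.05,"dy":0.05,"grip":1}]'
python3 - <<'E'
from h import *
f,c=snap('wrist'); cv2.imwrite('pics/w1.png',f[:,:,::-1])
print(proj(c,(.49,-.325,.151)),proj(c,(.49,-.325,.05)),np.round(c['cam_to_world'],3).tolist())
E
```

```text
(np.float64(549.27869532019), np.float64(618.5503597318857)) (np.float64(508.68717647265737), np.float64(532.987277334128)) [[-0.238, 0.941, 0.239, 0.097], [0.971, 0.23, 0.06, -0.671], [0.001, 0.246, -0.969, 0.383], [0.0, 0.0, 0.0, 1.0]]invalid input at $[0]: expected keys dx, dy, dz, twist, grip
invalid input at $[0]: expected keys dx, dy, dz, twist, grip
invalid input at $[0]: expected keys dx, dy, dz, twist, grip
```

View pics/w1.png

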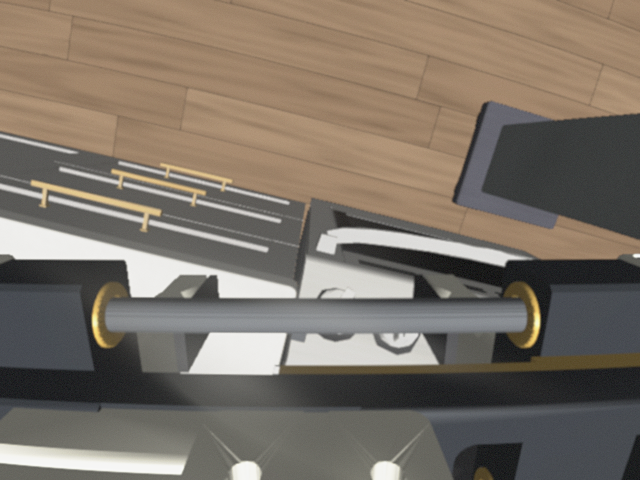

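The picture is from the start pose, since the moves were refused: every key is required. The fingers show at rows 260–380. I resend with all keys.

```bash
python3 -m crank '[{"dx":0.02,"dy":0.02,"dz":0.02,"twist":0,"grip":1},{"dx":0.045,"dy":0.045,"dz":0.04,"twist":0,"grip":1},{"dx":0.07,"dy":0.07,"dz":0.055,"twist":0,"grip":1},{"dx":0.095,"dy":0.095,"dz":0.06,"twist":-2,"grip":1},{"dx":0.12,"dy":0.12,"dz":0.06,"twist":-4,"grip":1}]'
python3 -m crank '[{"dx":0.025,"dy":0.025,"dz":0,"twist":-1,"grip":1},{"dx":0.05,"dy":0.05,"dz":0,"twist":-2,"grip":1},{"dx":0.075,"dy":0.075,"dz":0,"twist":-3,"grip":1},{"dx":0.1,"dy":0.1,"dz":0,"twist":-4,"grip":1},{"dx":0.12,"dy":0.12,"dz":0,"twist":-5,"grip":1}]'
python3 -m crank '[{"dx":0.025,"dy":0.025,"dz":0,"twist":0,"grip":1},{"dx":0.05,"dy":0.05,"dz":0,"twist":0,"grip":1},{"dx":0.05,"dy":0.05,"dz":0,"twist":0,"grip":1},{"dx":0.05,"dy":0.05,"dz":0,"twist":0,"grip":1},{"dx":0.05,"dy":0.05,"dz":0,"twist":0,"grip":1}]'
python3 - <<'E'
from h import *
f,c=snap('wrist'); cv2.imwrite('pics/w2.png',f[:,:,::-1])
print(proj(c,(.49,-.325,.151)),proj(c,(.49,-.325,.05)),np.round(c['cam_to_world'],3).tolist())
E
```

```text
t: 0.57
eef_pos: [0.2821, -0.5349, 0.2883]
ee_rot: [-3.139, 0.001, -2.973]
force: [1.7, -0.3, -0.4]
width: 0.0875
gripper_force: 0.0
t: 0.98
eef_pos: [0.4023, -0.4136, 0.2865]
ee_rot: [3.141, 0.0, -3.058]
force: [-0.1, -0.2, 1.2]
width: 0.0877
gripper_force: 0.0
t: 1.4
eef_pos: [0.4509, -0.3653, 0.2863]
ee_rot: [3.141, -0.001, -3.057]
force: [-0.9, -0.6, -0.7]
width: 0.0876
gripper_force: 0.0
(np.float64(359.5710932521378), np.float64(278.84218658319065)) (np.float64(349.0571433871709), np.float64(246.58685464314325)) [[-0.084, 0.966, 0.245, 0.385], [0.996, 0.081, 0.021, -0.37], [0.0, 0.246, -0.969, 0.444], [0.0, 0.0, 0.0, 1.0]]
```

View pics/w2.png

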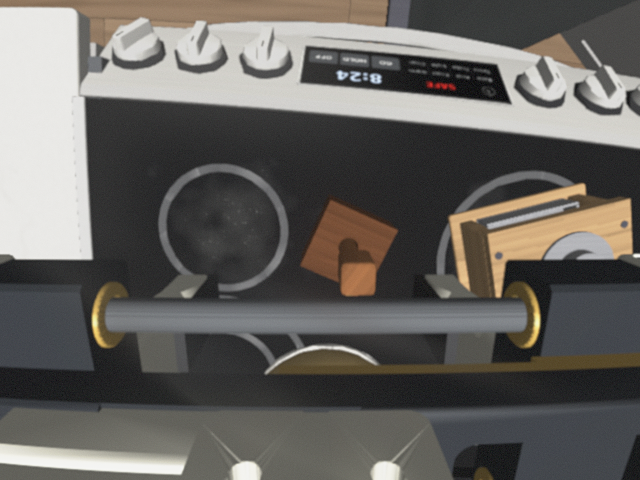

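The wrist view shows the handle top at (358,279), against a projected (359.6,278.8), so the position is confirmed. Its yaw still needs measuring from the top-face mask.

```bash
python3 - <<'E'
from h import *
f,c=snap('wrist')
g=f[200:310,290:410]; hsv=cv2.cvtColor(g,cv2.COLOR_RGB2HSV)
print(hsv[79,68],hsv[55,64-14],hsv[95,65], hsv[40,40])
V=hsv[...,2].astype(int); m=((V>V[79,68]-18)&(V<V[79,68]+25)&(hsv[...,1]>60)).astype(np.uint8)
n,l,st,ce=cv2.connectedComponentsWithStats(m,connectivity=4); k=l[79,68]; m=(l==k).astype(np.uint8)
C=cv2.findContours(m,cv2.RETR_EXTERNAL,cv2.CHAIN_APPROX_NONE)[0][0][:,0]+[290,200]
W=np.array([onz(c,*p,.151)[:2] for p in C]); print(st[k],cv2.minAreaRect((W*1000).astype(np.float32)))
cv2.imwrite('pics/m.png',cv2.resize(np.hstack([g[:,:,::-1],cv2.merge([m*255]*3)]),None,fx=3,fy=3))
E
```

```text
[ 12 143 180] [ 13 114  67] [ 12 136 135] [ 12 142 117]
[ 53  65  32  30 715] ((490.4485168457031, -326.1919250488281), (25.53306770324707, 25.66267204284668), 4.688956260681152)
```

View pics/m.png

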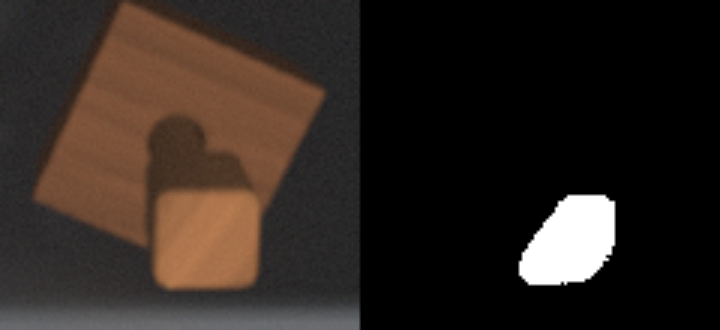

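The mask is incomplete because of shading, but the picture shows the handle's square axis-aligned with the image (centre ≈ px 358.8, 280), so no twist is needed. Going to (0.4905, -0.3255).

```bash
python3 -m crank '[{"dx":0.02,"dy":0.02,"dz":0,"twist":0,"grip":1},{"dx":0.0395,"dy":0.04,"dz":-0.01,"twist":0,"grip":1},{"dx":0.0395,"dy":0.04,"dz":-0.04,"twist":0,"grip":1},{"dx":0.0395,"dy":0.04,"dz":-0.07,"twist":0,"grip":1},{"dx":0.0395,"dy":0.04,"dz":-0.1,"twist":0,"grip":1}]' 40
python3 -m crank '[{"dx":0,"dy":0,"dz":-0.025,"twist":0,"grip":1},{"dx":0,"dy":0,"dz":-0.05,"twist":0,"grip":1},{"dx":0,"dy":0,"dz":-0.07,"twist":0,"grip":1},{"dx":0,"dy":0,"dz":-0.078,"twist":0,"grip":1},{"dx":0,"dy":0,"dz":-0.078,"twist":0,"grip":1}]'
python3 -m crank '[{"dx":0,"dy":0,"dz":0,"twist":0,"grip":-1},{"dx":0,"dy":0,"dz":0,"twist":0,"grip":-1},{"dx":0,"dy":0,"dz":0,"twist":0,"grip":-1},{"dx":0,"dy":0,"dz":0,"twist":0,"grip":-1},{"dx":0,"dy":0,"dz":0,"twist":0,"grip":-1}]' 40
```

```text
t: 1.92
eef_pos: [0.4901, -0.3261, 0.1858]
ee_rot: [-3.141, 0.001, -3.059]
force: [0.4, 0.5, -0.8]
width: 0.0875
gripper_force: 0.0
t: 2.33
eef_pos: [0.4886, -0.3259, 0.1066]
ee_rot: [3.14, -0.004, -3.06]
force: [0.1, 0.0, 0.4]
width: 0.0877
gripper_force: 0.0
t: 2.75
eef_pos: [0.4909, -0.3256, 0.1095]
ee_rot: [-3.141, 0.001, -3.058]
force: [0.1, 0.6, 0.1]
width: 0.0598
gripper_force: 0.0
```

```bash
for i in 1 2; do python3 -m crank '[{"dx":0,"dy":0,"dz":0,"twist":0,"grip":-1},{"dx":0,"dy":0,"dz":0,"twist":0,"grip":-1},{"dx":0,"dy":0,"dz":0,"twist":0,"grip":-1},{"dx":0,"dy":0,"dz":0,"twist":0,"grip":-1},{"dx":0,"dy":0,"dz":0,"twist":0,"grip":-1}]' 40; done
```

```text
t: 3.17
eef_pos: [0.4905, -0.3254, 0.1085]
ee_rot: [3.141, -0.0, -3.058]
force: [1.2, 1.6, 1.6]
width: 0.0297
gripper_force: 40.0
t: 3.58
eef_pos: [0.4905, -0.3255, 0.1086]
ee_rot: [3.142, 0.0, -3.058]
force: [0.7, 0.8, 0.2]
width: 0.03
gripper_force: 40.0
```

Gripped, with width 0.030. Now lift straight out and traverse to above the bore.

```bash
python3 -m crank '[{"dx":0,"dy":0,"dz":0.015,"twist":0,"grip":-1},{"dx":0,"dy":0,"dz":0.04,"twist":0,"grip":-1},{"dx":0,"dy":0,"dz":0.07,"twist":0,"grip":-1},{"dx":0,"dy":0,"dz":0.1,"twist":0,"grip":-1},{"dx":0,"dy":0,"dz":0.13,"twist":0,"grip":-1}]'
python3 -m crank '[{"dx":0,"dy":0.015,"dz":0,"twist":0,"grip":-1},{"dx":-0.003,"dy":0.04,"dz":0,"twist":0,"grip":-1},{"dx":-0.006,"dy":0.07,"dz":0,"twist":0,"grip":-1},{"dx":-0.009,"dy":0.1,"dz":0,"twist":0,"grip":-1},{"dx":-0.009,"dy":0.13,"dz":0,"twist":0,"grip":-1}]'
python3 -m crank '[{"dx":-0.001,"dy":0.03,"dz":0,"twist":0,"grip":-1},{"dx":-0.003,"dy":0.06,"dz":0,"twist":0,"grip":-1},{"dx":-0.003,"dy":0.08,"dz":0,"twist":0,"grip":-1},{"dx":-0.003,"dy":0.0905,"dz":0,"twist":0,"grip":-1},{"dx":-0.003,"dy":0.0905,"dz":0,"twist":0,"grip":-1}]'
python3 - <<'E'
from h import *
ims=[]
for n,(u,v) in(('top',(352,262)),('scene',(372,205))):
    f,c=snap(n); cv2.imwrite(f'pics/{n}2.png',f[:,:,::-1])
    ims.append(cv2.resize(f[v-50:v+50,u-50:u+50,::-1],None,fx=4,fy=4,interpolation=cv2.INTER_CUBIC))
cv2.imwrite('pics/c.png',np.hstack(ims)); s=arm.get_state(); print(s['eef_pos'],s['ee_rot'],s['force'])
E
```

```text
t: 4.0
eef_pos: [0.49, -0.3254, 0.2395]
ee_rot: [3.141, -0.001, -3.058]
force: [0.8, -0.0, -1.6]
width: 0.0298
gripper_force: 40.0
t: 4.42
eef_pos: [0.4804, -0.1945, 0.2382]
ee_rot: [3.141, -0.001, -3.059]
force: [1.1, 0.6, -1.7]
width: 0.0299
gripper_force: 40.0
t: 4.83
eef_pos: [0.4784, -0.1035, 0.2386]
ee_rot: [3.141, 0.0, -3.056]
force: [-0.7, 0.3, -0.9]
width: 0.0299
gripper_force: 40.0
[ 0.47849975 -0.10504992  0.23853073] [-3.14142245e+00 -1.09897483e-04 -3.05681612e+00] [-0.09858223  0.10645974 -1.76647003]
```

View pics/c.png

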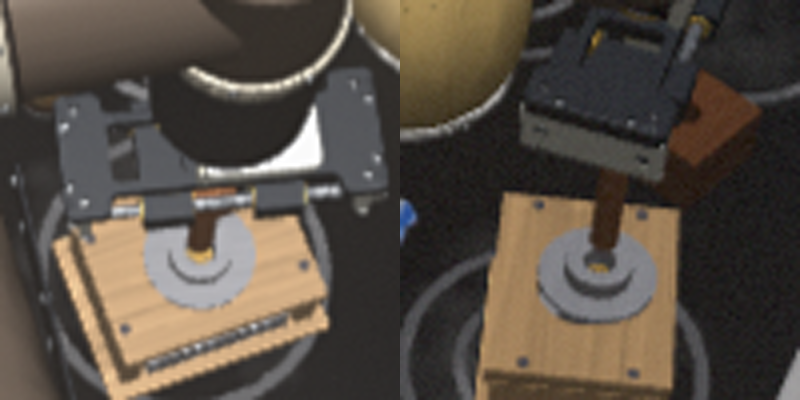

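Top view: the shaft tip is at crop (203,250), right over the bore at (201,258). Scene view: the tip is at (603,245), bore at (600,266). Good alignment, so lower to 4 mm below the rim and feel.

```bash
python3 -m crank '[{"dx":0,"dy":0,"dz":-0.008,"twist":0,"grip":-1},{"dx":0,"dy":0,"dz":-0.014,"twist":0,"grip":-1},{"dx":0,"dy":0,"dz":-0.017,"twist":0,"grip":-1},{"dx":0,"dy":0,"dz":-0.0195,"twist":0,"grip":-1},{"dx":0,"dy":0,"dz":-0.0215,"twist":0,"grip":-1}]'
python3 -m crank '[{"dx":0,"dy":0,"dz":0,"twist":0,"grip":-1},{"dx":0,"dy":0,"dz":0,"twist":0,"grip":-1},{"dx":0,"dy":0,"dz":0,"twist":0,"grip":-1},{"dx":0,"dy":0,"dz":0,"twist":0,"grip":-1},{"dx":0,"dy":0,"dz":0,"twist":0,"grip":-1}]'
```

```text
t: 5.35
eef_pos: [0.4782, -0.1055, 0.2164]
ee_rot: [-3.141, -0.001, -3.059]
force: [-0.2, -0.3, -1.3]
width: 0.0302
gripper_force: 40.0
t: 5.77
eef_pos: [0.4786, -0.105, 0.2173]
ee_rot: [3.142, 0.0, -3.058]
force: [-0.3, -1.0, -1.2]
width: 0.0296
gripper_force: 40.0
```

No vertical force 3.5 mm below the rim, so it is in the bore. Continue in small steps.

```bash
python3 -m crank '[{"dx":0,"dy":0,"dz":-0.002,"twist":0,"grip":-1},{"dx":0,"dy":0,"dz":-0.004,"twist":0,"grip":-1},{"dx":0,"dy":0,"dz":-0.006,"twist":0,"grip":-1},{"dx":0,"dy":0,"dz":-0.008,"twist":0,"grip":-1},{"dx":0,"dy":0,"dz":-0.01,"twist":0,"grip":-1}]'
python3 -m crank '[{"dx":0,"dy":0,"dz":-0.001,"twist":0,"grip":-1},{"dx":0,"dy":0,"dz":-0.002,"twist":0,"grip":-1},{"dx":0,"dy":0,"dz":-0.003,"twist":0,"grip":-1},{"dx":0,"dy":0,"dz":-0.004,"twist":0,"grip":-1},{"dx":0,"dy":0,"dz":-0.005,"twist":0,"grip":-1}]'
```

```text
t: 6.18
eef_pos: [0.4784, -0.105, 0.2068]
ee_rot: [-3.142, -0.0, -3.058]
force: [0.5, -0.1, -1.0]
width: 0.03
gripper_force: 40.0
t: 6.6
eef_pos: [0.4786, -0.105, 0.2022]
ee_rot: [-3.141, 0.0, -3.058]
force: [-0.9, 0.5, 1.9]
width: 0.0303
gripper_force: 40.0
```

Contact with the die at about 18 mm depth. Push at 1 mm per row, watching the force.

```bash
for i in 1 2 3; do python3 -m crank '[{"dx":0,"dy":0,"dz":-0.001,"twist":0,"grip":-1},{"dx":0,"dy":0,"dz":-0.002,"twist":0,"grip":-1},{"dx":0,"dy":0,"dz":-0.003,"twist":0,"grip":-1},{"dx":0,"dy":0,"dz":-0.004,"twist":0,"grip":-1},{"dx":0,"dy":0,"dz":-0.005,"twist":0,"grip":-1}]'|grep -E 'pos|force'; done
```

```text
eef_pos: [0.4789, -0.1052, 0.1981]
force: [-1.9, 0.8, 9.6]
gripper_force: 40.0
eef_pos: [0.4789, -0.1052, 0.1931]
force: [-2.2, -0.0, 8.8]
gripper_force: 40.0
eef_pos: [0.4789, -0.1052, 0.1881]
force: [-3.4, 1.9, 8.6]
gripper_force: 40.0
```

Sliding steadily at ~10 N net. Continue, relaxing a slight sideways load.

```bash
python3 -m crank '[{"dx":-0.0005,"dy":0,"dz":-0.001,"twist":0,"grip":-1},{"dx":-0.0005,"dy":0,"dz":-0.002,"twist":0,"grip":-1},{"dx":-0.0005,"dy":0,"dz":-0.003,"twist":0,"grip":-1},{"dx":-0.0005,"dy":0,"dz":-0.004,"twist":0,"grip":-1},{"dx":-0.0005,"dy":0,"dz":-0.005,"twist":0,"grip":-1}]'|grep -E 'pos|force'
for i in 1 2 3; do python3 -m crank '[{"dx":0,"dy":0,"dz":-0.001,"twist":0,"grip":-1},{"dx":0,"dy":0,"dz":-0.002,"twist":0,"grip":-1},{"dx":0,"dy":0,"dz":-0.003,"twist":0,"grip":-1},{"dx":0,"dy":0,"dz":-0.004,"twist":0,"grip":-1},{"dx":0,"dy":0,"dz":-0.005,"twist":0,"grip":-1}]'|grep -E 'pos|force'; done
```

```text
eef_pos: [0.4787, -0.1052, 0.1833]
force: [-2.2, 0.7, 9.2]
gripper_force: 40.0
eef_pos: [0.4787, -0.1052, 0.1783]
force: [-1.9, 0.2, 8.6]
gripper_force: 40.0
eef_pos: [0.4787, -0.1052, 0.1733]
force: [-2.0, 0.8, 9.5]
gripper_force: 40.0
eef_pos: [0.4787, -0.1052, 0.1682]
force: [-2.8, 0.7, 8.1]
gripper_force: 40.0
```

```bash
for i in 1 2 3; do python3 -m crank '[{"dx":0,"dy":0,"dz":-0.001,"twist":0,"grip":-1},{"dx":0,"dy":0,"dz":-0.002,"twist":0,"grip":-1},{"dx":0,"dy":0,"dz":-0.003,"twist":0,"grip":-1},{"dx":0,"dy":0,"dz":-0.004,"twist":0,"grip":-1},{"dx":0,"dy":0,"dz":-0.005,"twist":0,"grip":-1}]'|grep -E 'pos|force'; done
```

```text
eef_pos: [0.4786, -0.105, 0.1629]
force: [0.2, -0.6, 0.6]
gripper_force: 40.0
eef_pos: [0.4785, -0.105, 0.1571]
force: [1.5, -0.3, 1.5]
gripper_force: 40.0
eef_pos: [0.4784, -0.105, 0.1522]
force: [2.7, -0.7, 2.1]
gripper_force: 40.0
```

The force vanished at tip ≈ 0.063 and the tip is now ~8 mm past the exit, so the die is out. Draw the pusher up.

```bash
python3 -m crank '[{"dx":0.0005,"dy":0,"dz":0.003,"twist":0,"grip":-1},{"dx":0.0005,"dy":0,"dz":0.01,"twist":0,"grip":-1},{"dx":0.0005,"dy":0,"dz":0.02,"twist":0,"grip":-1},{"dx":0.0005,"dy":0,"dz":0.03,"twist":0,"grip":-1},{"dx":0.0005,"dy":0,"dz":0.04,"twist":0,"grip":-1}]'|grep -E 'pos|force'
python3 -m crank '[{"dx":0,"dy":0,"dz":0.01,"twist":0,"grip":-1},{"dx":0,"dy":0,"dz":0.025,"twist":0,"grip":-1},{"dx":0,"dy":0,"dz":0.045,"twist":0,"grip":-1},{"dx":0,"dy":0,"dz":0.047,"twist":0,"grip":-1},{"dx":0,"dy":0,"dz":0.047,"twist":0,"grip":-1}]'
python3 - <<'E'
from h import *
f,c=snap('wrist'); g,_=snap('top'); k,_=snap('scene')
z=lambda f,u,v:cv2.resize(f[v-50:v+50,u-50:u+50,::-1],None,fx=4,fy=4,interpolation=cv2.INTER_CUBIC)
cv2.imwrite('pics/d.png',np.hstack([z(g,352,262),z(k,372,205)]))
print(arm.get_state()['eef_pos'],arm.get_state()['ee_rot'])
E
```

```text
eef_pos: [0.4782, -0.1048, 0.1917]
force: [5.5, -0.5, -6.2]
gripper_force: 40.0
t: 11.6
eef_pos: [0.4778, -0.105, 0.2397]
ee_rot: [3.141, -0.0, -3.058]
force: [-1.0, -0.0, -2.1]
width: 0.03
gripper_force: 40.0
[ 0.47717568 -0.10500681  0.23789772] [ 3.14120100e+00 -2.77379927e-03 -3.05812859e+00]
```

View pics/d.png

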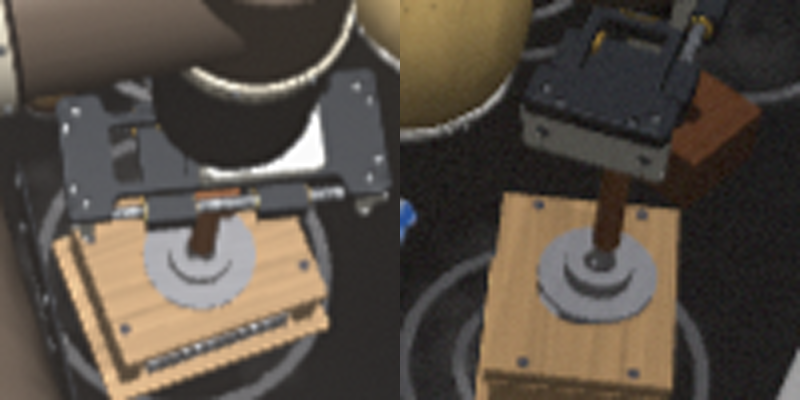

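The bore no longer shows brass, so the die has gone through. The pusher seems slightly rotated in the grip: in the top view the tip is at crop (203,255) and was at 248. I'll settle and compare the shaft numerically with the earlier frames.

```bash
python3 -m crank '[{"dx":0,"dy":0,"dz":0,"twist":0,"grip":-1},{"dx":0,"dy":0,"dz":0,"twist":0,"grip":-1},{"dx":0,"dy":0,"dz":0,"twist":0,"grip":-1},{"dx":0,"dy":0,"dz":0,"twist":0,"grip":-1},{"dx":0,"dy":0,"dz":0,"twist":0,"grip":-1}]'
python3 - <<'E'
from h import *
print(arm.get_state()['eef_pos'])
for n in('top','scene'):
    c=arm.get_calibration(n); f=snap(n)[0]; cv2.imwrite(f'pics/{n}3.png',f[:,:,::-1])
    old=cv2.imread(f'pics/{n}2.png')[:,:,::-1]
    pt=proj(c,(.4785,-.105,.1398)); pu=proj(c,(.4785,-.105,.185)); print(n,'proj tip',np.round(pt,1),'up',np.round(pu,1))
    for im in(old,f):
        h=cv2.cvtColor(np.ascontiguousarray(im),cv2.COLOR_RGB2HSV).astype(int)
        m=((h[...,0]<18)&(h[...,1]>90)&(h[...,2]<120)&(h[...,2]>25))
        out=[]
        for v in range(int(pu[1])-1,int(pt[1])+7):
            u0=int(pt[0])-7; u=np.where(m[v,u0:u0+17])[0]
            out.append((v,len(u),round(float(u.mean()+u0),1) if len(u) else 0))
        print(out)
E
```

```text
t: 12.17
eef_pos: [0.4784, -0.105, 0.2389]
ee_rot: [-3.142, -0.0, -3.058]
force: [-0.7, 0.6, -1.7]
width: 0.0296
gripper_force: 40.0
[ 0.47835717 -0.10501004  0.23886092]
top proj tip [352.2 271.8] up [353.2 266.9]
[(265, 5, 354.0), (266, 5, 353.0), (267, 4, 352.5), (268, 4, 352.5), (269, 5, 352.0), (270, 5, 352.0), (271, 5, 352.0), (272, 4, 351.5), (273, 4, 351.5), (274, 4, 351.5), (275, 0, 0), (276, 0, 0), (277, 0, 0)]
[(265, 6, 354.5), (266, 4, 353.5), (267, 5, 353.0), (268, 5, 353.0), (269, 5, 353.0), (270, 4, 352.5), (271, 5, 352.0), (272, 5, 352.0), (273, 5, 352.0), (274, 3, 352.0), (275, 0, 0), (276, 0, 0), (277, 0, 0)]
scene proj tip [372.4 215.1] up [374.4 203.3]
[(202, 8, 374.5), (203, 8, 374.5), (204, 7, 374.0), (205, 9, 373.0), (206, 11, 375.3), (207, 8, 373.5), (208, 8, 373.5), (209, 7, 373.0), (210, 7, 373.0), (211, 7, 373.0), (212, 6, 373.5), (213, 6, 372.5), (214, 6, 372.5), (215, 6, 372.5), (216, 5, 373.0), (217, 0, 0), (218, 0, 0), (219, 0, 0), (220, 0, 0), (221, 0, 0)]
[(202, 7, 375.0), (203, 8, 374.5), (204, 8, 374.5), (205, 10, 373.5), (206, 10, 375.8), (207, 8, 373.5), (208, 8, 373.5), (209, 8, 373.5), (210, 8, 373.5), (211, 7, 373.0), (212, 6, 373.5), (213, 4, 372.5), (214, 6, 372.5), (215, 6, 372.5), (216, 4, 372.5), (217, 0, 0), (218, 0, 0), (219, 0, 0), (220, 0, 0), (221, 0, 0)]
```

After settling the shaft sits within 0.5 px of the earlier frames, so there is no tilt. Return by the exact reverse shift.

```bash
python3 -m crank '[{"dx":0,"dy":-0.015,"dz":0,"twist":0,"grip":-1},{"dx":0.003,"dy":-0.04,"dz":0,"twist":0,"grip":-1},{"dx":0.006,"dy":-0.07,"dz":0,"twist":0,"grip":-1},{"dx":0.009,"dy":-0.1,"dz":0,"twist":0,"grip":-1},{"dx":0.009,"dy":-0.13,"dz":0,"twist":0,"grip":-1}]' |grep pos
python3 -m crank '[{"dx":0.003,"dy":-0.03,"dz":0,"twist":0,"grip":-1},{"dx":0.003,"dy":-0.06,"dz":0,"twist":0,"grip":-1},{"dx":0.003,"dy":-0.08,"dz":0,"twist":0,"grip":-1},{"dx":0.003,"dy":-0.0905,"dz":0,"twist":0,"grip":-1},{"dx":0.003,"dy":-0.0905,"dz":0,"twist":0,"grip":-1}]' |grep pos
python3 -m crank '[{"dx":0,"dy":0,"dz":-0.02,"twist":0,"grip":-1},{"dx":0,"dy":0,"dz":-0.04,"twist":0,"grip":-1},{"dx":0,"dy":0,"dz":-0.06,"twist":0,"grip":-1},{"dx":0,"dy":0,"dz":-0.075,"twist":0,"grip":-1},{"dx":0,"dy":0,"dz":-0.08,"twist":0,"grip":-1}]' |grep -E 'pos|force'
python3 -m crank '[{"dx":0,"dy":0,"dz":0,"twist":0,"grip":-1},{"dx":0,"dy":0,"dz":-0.002,"twist":0,"grip":-1},{"dx":0,"dy":0,"dz":-0.004,"twist":0,"grip":-1},{"dx":0,"dy":0,"dz":-0.007,"twist":0,"grip":-1},{"dx":0,"dy":0,"dz":-0.01,"twist":0,"grip":-1}]' |grep -E 'pos|force'
```

```text
eef_pos: [0.4879, -0.2362, 0.2391]
eef_pos: [0.4902, -0.3273, 0.2385]
eef_pos: [0.4892, -0.324, 0.1566]
force: [0.2, 0.5, -1.5]
gripper_force: 40.0
eef_pos: [0.4909, -0.3256, 0.1497]
force: [0.3, 0.7, -1.4]
gripper_force: 40.0
```

```bash
for i in 1 2; do python3 -m crank '[{"dx":0,"dy":0,"dz":-0.001,"twist":0,"grip":-1},{"dx":0,"dy":0,"dz":-0.002,"twist":0,"grip":-1},{"dx":0,"dy":0,"dz":-0.003,"twist":0,"grip":-1},{"dx":0,"dy":0,"dz":-0.004,"twist":0,"grip":-1},{"dx":0,"dy":0,"dz":-0.005,"twist":0,"grip":-1}]'|grep -E 'pos|force'; done
```

```text
eef_pos: [0.4905, -0.3255, 0.144]
force: [-0.5, -0.4, -1.0]
gripper_force: 40.0
eef_pos: [0.4904, -0.3255, 0.1389]
force: [0.2, -0.4, -0.3]
gripper_force: 40.0
```

Tip is 10 mm into the hole with no load. 29 mm to go, then the floor.

```bash
python3 -m crank '[{"dx":0,"dy":0,"dz":-0.004,"twist":0,"grip":-1},{"dx":0,"dy":0,"dz":-0.009,"twist":0,"grip":-1},{"dx":0,"dy":0,"dz":-0.014,"twist":0,"grip":-1},{"dx":0,"dy":0,"dz":-0.019,"twist":0,"grip":-1},{"dx":0,"dy":0,"dz":-0.023,"twist":0,"grip":-1}]'|grep -E 'pos|force'
python3 -m crank '[{"dx":0,"dy":0,"dz":-0.002,"twist":0,"grip":-1},{"dx":0,"dy":0,"dz":-0.004,"twist":0,"grip":-1},{"dx":0,"dy":0,"dz":-0.006,"twist":0,"grip":-1},{"dx":0,"dy":0,"dz":-0.006,"twist":0,"grip":-1},{"dx":0,"dy":0,"dz":-0.006,"twist":0,"grip":-1}]'|grep -E 'pos|force'
```

```text
eef_pos: [0.4902, -0.3254, 0.1151]
force: [0.4, 0.8, -1.6]
gripper_force: 40.0
eef_pos: [0.4905, -0.3255, 0.1101]
force: [0.4, -0.6, -1.9]
gripper_force: 40.0
```

```bash
python3 -m crank '[{"dx":0,"dy":0,"dz":-0.0005,"twist":0,"grip":-1},{"dx":0,"dy":0,"dz":-0.001,"twist":0,"grip":-1},{"dx":0,"dy":0,"dz":-0.001,"twist":0,"grip":-1},{"dx":0,"dy":0,"dz":-0.001,"twist":0,"grip":-1},{"dx":0,"dy":0,"dz":-0.001,"twist":0,"grip":-1}]'|grep -E 'pos|force'
for i in 1 2 3; do python3 -m crank '[{"dx":0,"dy":0,"dz":0,"twist":0,"grip":1},{"dx":0,"dy":0,"dz":0,"twist":0,"grip":1},{"dx":0,"dy":0,"dz":0,"twist":0,"grip":1},{"dx":0,"dy":0,"dz":0,"twist":0,"grip":1},{"dx":0,"dy":0,"dz":0,"twist":0,"grip":1}]'|grep -E 'pos|force|width'; done
```

```text
eef_pos: [0.4905, -0.3255, 0.1092]
force: [-0.1, -0.2, 0.2]
gripper_force: 40.0
eef_pos: [0.4905, -0.3255, 0.1091]
force: [-0.2, 0.7, 0.3]
width: 0.0577
gripper_force: 0.0
eef_pos: [0.4905, -0.3255, 0.1091]
force: [-1.1, -0.7, -0.0]
width: 0.0867
gripper_force: 0.0
eef_pos: [0.4904, -0.3255, 0.1091]
force: [-0.4, -0.6, -0.5]
width: 0.0877
gripper_force: 0.0
```

```bash
python3 -m crank '[{"dx":0,"dy":0,"dz":0.02,"twist":0,"grip":1},{"dx":0,"dy":0,"dz":0.05,"twist":0,"grip":1},{"dx":0,"dy":0,"dz":0.08,"twist":0,"grip":1},{"dx":0,"dy":0,"dz":0.12,"twist":0,"grip":1},{"dx":0,"dy":0,"dz":0.16,"twist":0,"grip":1}]'|grep pos
python3 -m crank '[{"dx":-0.02,"dy":-0.02,"dz":0.01,"twist":0,"grip":1},{"dx":-0.04,"dy":-0.05,"dz":0.02,"twist":0,"grip":1},{"dx":-0.06,"dy":-0.08,"dz":0.02,"twist":0,"grip":1},{"dx":-0.06,"dy":-0.11,"dz":0.02,"twist":0,"grip":1},{"dx":-0.06,"dy":-0.13,"dz":0.02,"twist":0,"grip":1}]'|grep pos
python3 -m crank '[{"dx":-0.02,"dy":-0.03,"dz":0,"twist":0,"grip":1},{"dx":-0.03,"dy":-0.06,"dz":0,"twist":0,"grip":1},{"dx":-0.03,"dy":-0.06,"dz":0,"twist":0,"grip":1},{"dx":-0.03,"dy":-0.06,"dz":0,"twist":0,"grip":1},{"dx":-0.03,"dy":-0.06,"dz":0,"twist":0,"grip":1}]'|grep pos
python3 - <<'E'
from h import *
g,_=snap('top'); k,_=snap('scene')
z=lambda f,u,v:cv2.resize(f[v-75:v+75,u-50:u+50,::-1],None,fx=4,fy=4,interpolation=cv2.INTER_CUBIC)
cv2.imwrite('pics/e.png',np.hstack([z(g,390,275),z(k,380,205)]))
for n,f in(('top',g),('scene',k)):
    o=cv2.imread(f'pics/{n}.png')[:,:,::-1]; d=cv2.absdiff(np.ascontiguousarray(o),f).max(2)
    for nm,(u,v) in dict(bore=(352,275) if n=='top' else (372,219),handle=(434,265) if n=='top' else (399,158)).items(): print(n,nm,o[v,u],f[v,u],d[v-5:v+6,u-5:u+6].mean())
E
```

```text
eef_pos: [0.4897, -0.3253, 0.2703]
eef_pos: [0.4293, -0.4576, 0.2899]
eef_pos: [0.4002, -0.5155, 0.2887]
top bore [222 180 106] [79 76 76] 27.884297520661157
top handle [173 118  82] [122 107  94] 43.35537190082645
scene bore [62 62 63] [58 59 60] 7.776859504132231
scene handle [128  82  53] [128  82  50] 6.264462809917355
```

View pics/e.png

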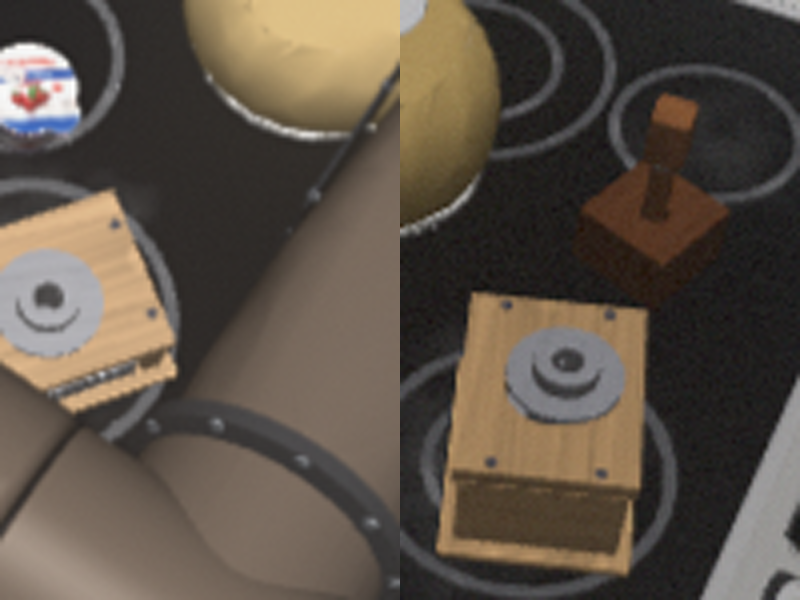

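The bore is empty in both views (crop 48,297 and 568,360), the pusher stands upright in its block (crop 672,160) as it did at first, and nothing else has moved. Handing in.

```bash
python3 -c "
from station import arm
print(arm.job_done())"
```

```text
the job is handed in; nothing more can be done
None
```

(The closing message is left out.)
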